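# Unlock the cassette door and hold it half open

### The job

Slide the locking bolt beside the deck's cassette door all the way to its stop on the right, away from the door, while the door is still shut; then lift the door by its pull to half open, 45 degrees, and keep it there so that the heads can be looked at. The door would spring shut, so finish while still holding it still with the fingers at that angle, do not let go, and leave the other things on the bench and on the deck where they are.

Things in the scene. Friction and masses are not known exactly. Their poses are not given: they have to be found in the camera images.
- deck: top-loading cassette deck, fixed, 220 (x) x 300 (y) x 75 mm high, aluminium top, dark wooden ends. Origin: centre of its underside. Its front (-x) faces the robot; -y is its right seen from the robot. The door lies on the front middle of its top, the locking bolt right of the door, 5 mm high keys left of it. Nothing else on its top is over 20 mm high.
- door (a joint): opening angle of the cassette door, rad: 0 shut (flat on the deck's top), 1.57 upright. It hinges along the deck's y at its rear edge; the front edge rises and swings back, away from the robot. Its weight (about 100 g) and a weak spring shut it: it never stays open by itself; 1 N or so at the pull carries it. It cannot open while the bolt lies over it.
- door_pull (a point): centre of the door's pull: round cream bar, 12 mm in diameter, 36 mm long, along the deck's y, on a 14 mm wide stem, 26 mm ahead of the door's front edge and the deck's front face, free air below. 131 mm from the hinge; when shut 78 mm above the bench. Its flat ends can be pinched from above (fingers closing along the deck's y); it turns between the pads as the door rises.
- door_hinge (a point): middle of the door's hinge line, 78 mm above the bench, 5 mm ahead of the deck's centre. The door is a cream panel 105 mm deep (hinge to front edge), 130 mm wide, 6 mm thick.
- bolt (a joint): position of the locking bolt in m: 0 fully locked (nose 20 mm over the door's right edge), 0.032 at its stop, fully unlocked; grows as it slides to the deck's right (-y). It clears the door from about 0.021. Friction about 1.5 N; it stays where it is left.
- bolt_grip (a point): grip point in the bolt's upright steel fin, 14 mm (deck's x) x 12 mm (deck's y); the fin's top is 11 mm above the point, which is 36 mm above the deck's top (111 mm above the bench). The flat bolt below has its upper side 23 mm under the point and reaches 54 mm from it towards the door (+y). 25 mm or more is free around the fin.
- pulley: bronze motor pulley, 32 mm across, 20 mm high, standing on the rear left of the deck's top. Origin under its centre. Bystander.
- foot: black rubber foot, 36 mm across, 14 mm high, on the rear right of the deck's top. Origin under its centre. Bystander.
- spare_door: loose spare cassette door, cream flat panel 75 x 115 x 5 mm without a pull, flat on the bench. Origin under its centre. Bystander.
- cassette: cassette, 64 x 100 x 11 mm, flat on the bench. Origin under its centre. Bystander.
- screwdriver: screwdriver with a wooden handle, 190 mm long, lying on the bench along its x. Bystander.
- parts_tray: open steel tray 120 x 160 x 35 mm on the bench. Origin under its centre. Bystander.
- cleaner: closed amber bottle, 54 mm across, 130 mm high, on the bench. Origin under its centre. Bystander.

How it is judged:
By the outcome, as a careful person would: the job done as asked, in the order asked, and still so for the second after the job is handed in, while the arm keeps its last pose, push and grip.
It also fails if it takes over 48 s, if anything falls off the work surface, if the arm or the gripper's body presses on something with over 40 N, if the wrist force passes 120 N, or if a joint passes its speed limit or range.

### The arm

A 7-joint arm with a two-finger parallel gripper is mounted at the origin on the work surface. World frame = base frame: x ahead of the robot, y to its left, z up, the work surface at z = 0. Lengths are in mm, angles in rad, forces in N, time in s.
With the tool pointing down it reaches from about 400 to 875 mm from the base axis. Payload 19.3 kg.
Tool frame: the origin (TCP) lies at the very end of the fingers, on their centre line; the grasp point (between the pads) lies 19 mm behind it (grip_point_offset is the z of the grasp point in the tool frame, in mm); z points along the fingers, y is the line along which they close (so a half turn about z gives the same grasp; the last joint's range is limited). The gripper opens to 85 mm and grips with 20 to 120 N. Pads are 22 mm wide; open, the fingers measure 114 mm over their backs; the gripper's body (76 mm by 85 mm) begins 54 mm behind the grasp point. The pads swing forward as they close: fully open they stand 13 mm farther back than shut.
Start: joints at [-1.262, 0.521, -0.036, 1.599, 0.021, 1.021, -0.113], TCP at [231.146, 580.677, 206.291] pointing down, gripper open.
Joint ranges: [-2.91, 2.91], [-0.3, 2.13], [-1.5, 1.42], [0.17, 2.43], [-1.26, 4.41], [0.16, 1.93], [-2.52, 2.52]. Speed limits (rad/s): [1.89, 1.89, 2.39, 2.39, 3.01, 3.01, 3.01].

### API

Orientations are given as a 3x3 rotation matrix whose columns are the frame's x, y, z axes.
In Python, from workcell import movep, movel, goto_joints, open_gripper, clamp, wait, inverse_kinematics, read_state, camera, PlanningError, finish_job, grip_point_offset gives the robot as it stands. Calls block until the motion is done:
- movep(position, orientation): joint-space move of the TCP to a pose.
- movel(position, frame=None, max_speed=150, guard=None): straight line of the TCP; frame=None keeps the orientation; max_speed is the mean speed in mm/s. With guard (N) it stops when the force on the tool has changed by that much, and returns True; else False.
- goto_joints(angles): joint-space move.
- open_gripper() and clamp(): open the fingers fully, or close them until they stop; the grip force is fixed at half the most.
- wait(seconds).
- inverse_kinematics(position, orientation): joint angles nearest the present ones, or None.
- read_state(): the state.
- camera(name): name is "side" or "top"; returns a dict with "image" (384x512x3 uint8, blue, green, red), "range_z" (384x512 float32, mm along the optical axis (not along the pixel's ray), 0 where there is no reading), "fx", "fy", "cx", "cy" (pixels), "cam_to_world" (4x4, takes a point from camera to world coordinates). Camera axes: x right, y up, looking along -z (the intrinsics and any distortion apply to the point x, -y, -z); pixel columns grow to the right and rows downward; lengths in mm; the calibration is good to about 2 mm. A picture is of the moment at which its call begins.
A pose or a line that the arm cannot do raises PlanningError and nothing moves.
- finish_job(): hands the job in; it is judged then, once.
The state is a dict: "time": time; "qpos": joint angles; "qvel": joint speeds; "joint_efforts": joint torques, N m; "eef_pos": TCP position; "tool_rot": TCP orientation; "ft_force": force on the tool from outside, world axes, zero at the start; "torque": the same for the moment, N m; "finger_gap": finger opening in mm; "gripper_force": force on a finger pad.
Only numpy, scipy, OpenCV 4.12 (cv2) and the standard library are available. Lean on these libraries where they do the work, as an engineer would, in place of code of your own. Each camera call takes 0.05 s, during which the arm holds its last target. There are 200 camera calls.

## Working session

There is one attempt and no reset: what is moved stays moved. The work goes in short steps, each a Python script; the robot and the scene stay as the last script left them, time stands still between calls to the robot, and variables do not carry over. Pictures are saved under pics/ and viewed, at most 10 in all, crops included, and the job is handed in when it is done.

```bash
mkdir -p pics; ls; python3 - <<'E'
from workcell import *
import cv2, numpy as np
for n in ("top","side"):
    c=camera(n); cv2.imwrite(f"pics/{n}0.png",c["image"]); np.savez(f"{n}0.npz",**c)
    print(n,c["fx"],c["cx"],c["cy"],[k for k in c]); print(np.round(c["cam_to_world"],3))
print(read_state()["time"],read_state()["tool_rot"],grip_point_offset)
E
```

```text
pics
top 382.09588190493935 251.85650926483277 191.37038932991626 ['image', 'range_z', 'fx', 'fy', 'cx', 'cy', 'cam_to_world']
[[ 2.500000e-02  9.930000e-01 -1.190000e-01  4.072060e+02]
 [-9.990000e-01  2.700000e-02  1.700000e-02  1.790600e+01]
 [ 2.000000e-02  1.190000e-01  9.930000e-01  1.174127e+03]
 [ 0.000000e+00  0.000000e+00  0.000000e+00  1.000000e+00]]
side 374.75020302751176 253.3888686550925 191.28555575748246 ['image', 'range_z', 'fx', 'fy', 'cx', 'cy', 'cam_to_world']
[[ 9.980000e-01  4.700000e-02 -4.400000e-02  4.688780e+02]
 [-6.500000e-02  7.270000e-01 -6.840000e-01 -9.580570e+02]
 [-0.000000e+00  6.850000e-01  7.280000e-01  1.101247e+03]
 [ 0.000000e+00  0.000000e+00  0.000000e+00  1.000000e+00]]
0.1 [[-9.29094830e-01  3.69841444e-01 -3.20708625e-04]
 [ 3.69841579e-01  9.29094343e-01 -9.52802396e-04]
 [-5.44172446e-05 -1.00385516e-03 -9.99999495e-01]] -18.700000000000003
```

View pics/top0.png

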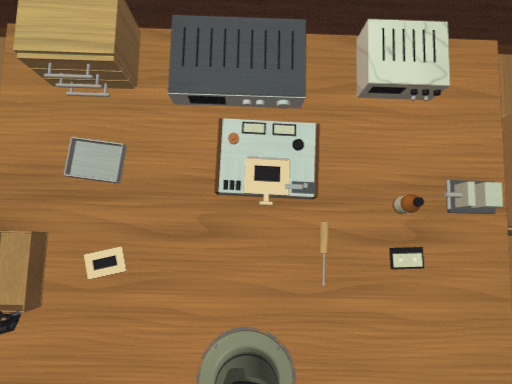

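View pics/side0.png

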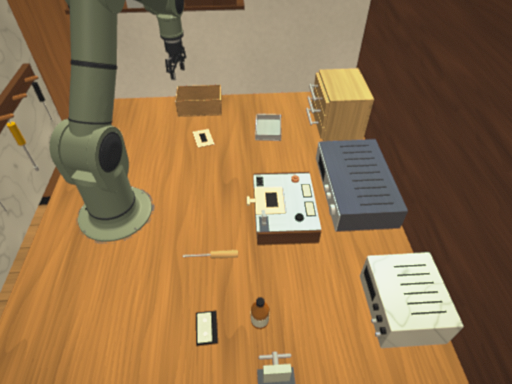

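The top view shows the deck at about columns 218–318 and rows 118–198. The pull is at (266,203) and the bolt at (300,186). Next I'll fit the deck pose from the range data.

```bash
cat > h.py <<'E'
import numpy as np, cv2
def cloud(c):
    v,u=np.mgrid[0:384,0:512]; z=c["range_z"]
    P=np.stack([(u-c["cx"])/c["fx"]*z,-(v-c["cy"])/c["fy"]*z,-z,np.ones_like(z)],-1)@np.asarray(c["cam_to_world"]).T
    P=P[...,:3]; P[z==0]=np.nan
    return P
E
python3 - <<'E'
from h import *
from scipy.optimize import minimize
np.set_printoptions(precision=1,suppress=True)
for n,(r0,r1,c0,c1) in dict(top=(108,212,208,328),side=(165,248,240,330)).items():
    c=np.load(n+"0.npz"); P=cloud(c); Q=P[r0:r1,c0:c1].reshape(-1,3)
    top=Q[(Q[:,2]>65)&(Q[:,2]<90)&(Q[:,0]>400)]
    top=top[np.abs(top[:,2]-np.median(top[:,2]))<12]
    print(n,len(top),"medz",np.median(top[:,2]),cv2.minAreaRect(top[:,:2].astype(np.float32)))
    img=cv2.resize(c["image"][r0:r1,c0:c1],None,fx=6,fy=6,interpolation=cv2.INTER_CUBIC)
    img=cv2.resize(img,None,fx=min(1,800/img.shape[1],600/img.shape[0]),fy=min(1,800/img.shape[1],600/img.shape[0])); cv2.imwrite(f"pics/{n}0c.png",img); print(img.shape)
    # fin: points above 100
    f=Q[(Q[:,2]>100)&(Q[:,2]<135)&(Q[:,0]>500)&(Q[:,0]<760)&(abs(Q[:,1])<250)]; print("fin",len(f)); print(f[:25])
E
```

```text
top 7443 medz 77.743487121297 ((626.8325805664062, -42.22862243652344), (300.7451171875, 252.9175567626953), 88.80838775634766)
(600, 692, 3)
fin 33
[[ 561.4 -141.8  120.9]
 [ 561.4 -144.4  122. ]
 [ 561.3 -147.   123.1]
 [ 561.3 -149.8  123.3]
 [ 560.7 -141.3  105.6]
 [ 558.6 -141.8  120.8]
 [ 557.7 -143.6  127.5]
 [ 557.9 -146.5  126.7]
 [ 557.8 -149.1  127.8]
 [ 558.9 -152.9  121.3]
 [ 557.6 -141.1  107.3]
 [ 555.5 -141.5  123.3]
 [ 555.7 -144.4  122.4]
 [ 555.8 -147.2  122.3]
 [ 555.6 -149.7  124. ]
 [ 555.5 -152.3  125.3]
 [ 554.8 -141.1  107.1]
 [ 552.7 -141.6  122.7]
 [ 552.5 -144.   125.2]
 [ 553.4 -147.7  119.3]
 [ 552.3 -149.2  127.7]
 [ 552.9 -152.6  124. ]
 [ 551.5 -140.7  110.3]
 [ 549.8 -141.5  123.8]
 [ 550.  -144.4  122.9]]
side 3779 medz 75.93357151331588 ((661.420654296875, -33.74848937988281), (315.6580810546875, 336.33441162109375), 0.2904619574546814)
(498, 540, 3)
fin 28
[[ 551.  -144.7  120.5]
 [ 554.5 -143.9  119.2]
 [ 557.6 -146.3  121.8]
 [ 560.8 -148.4  124.1]
 [ 550.5 -150.1  121.7]
 [ 553.7 -152.1  123.8]
 [ 557.  -152.6  124.2]
 [ 560.6 -151.3  122.3]
 [ 550.  -155.8  123.3]
 [ 553.4 -156.   123.3]
 [ 557.1 -153.5  120. ]
 [ 560.4 -153.9  120.2]
 [ 550.  -156.8  119.3]
 [ 553.8 -153.4  114.8]
 [ 556.9 -156.3  118.1]
 [ 559.8 -160.3  122.6]
 [ 549.9 -158.3  115.7]
 [ 553.6 -155.9  112.5]
 [ 556.8 -158.1  115. ]
 [ 560.2 -158.   114.5]
 [ 550.2 -156.2  107.7]
 [ 553.7 -155.9  107.2]
 [ 556.6 -160.5  112.5]
 [ 560.4 -157.4  108.4]
 [ 550.5 -154.8  100.6]]
```

```bash
python3 - <<'E'
from h import *
np.set_printoptions(precision=1,suppress=True)
for n,(r0,r1,c0,c1) in dict(top=(108,212,208,328),side=(165,248,240,330)).items():
    c=np.load(n+"0.npz"); P=cloud(c); Q=P[r0:r1,c0:c1].reshape(-1,3)
    b=(Q[:,2]>60)&(Q[:,2]<100)
    p=Q[b&(Q[:,0]<525)&(abs(Q[:,1]+40)<80)]
    print(n,"pull",len(p),p.min(0),p.max(0),np.median(p,0)); q=p[p[:,0]<512]; print(np.percentile(q[:,1],[0,3,50,97,100]),np.percentile(q[:,2],[5,50,95]))
    f=Q[(Q[:,2]>113)&(Q[:,2]<135)&(Q[:,0]>520)&(Q[:,0]<590)]; print("fin",f.mean(0),f.min(0),f.max(0),cv2.minAreaRect(f[:,:2].astype(np.float32)))
    # front edge line, top surface
    d=Q[(abs(Q[:,2]-76)<7)]
    for a in(-175,-150,-125,50,75,95):
        s=d[abs(d[:,1]-a)<5]; print(a,s[:,0].min(),s[:,0].max(),end=' ; ')
    print()
    for a in (560,620,680,730):
        s=d[abs(d[:,0]-a)<5]; print(a,s[:,1].min(),s[:,1].max(),end=' ; ')
    print()
E
```

```text
top pull 76 [500.5 -56.3  78. ] [523.5 -21.4  88.5] [508.5 -38.7  83.5]
[-56.3 -56.1 -38.8 -21.5 -21.4] [79.1 83.8 87.2]
fin [ 554.8 -146.9  122.9] [ 548.1 -153.1  115.7] [ 561.4 -141.5  127.8] ((554.7628784179688, -147.3212432861328), (11.68392276763916, 13.288086891174316), 89.78668212890625)
-175 530.563082155872 749.3809124176092 ; -150 529.5990056783351 748.0600211680508 ; -125 532.0527299623981 750.0428319240953 ; 50 535.799564726258 754.5201509832659 ; 75 535.3540157750313 753.9809135791246 ; 95 535.1375033625018 752.9554479752123 ; 
560 -189.42914498616872 107.19748220275777 ; 620 -189.17565232930926 106.51324680803374 ; 680 -191.73591597468317 105.61730081963843 ; 730 -191.95767143011062 104.75726795662227 ; 
side pull 39 [503.7 -63.7  73.7] [523.3 -25.1  87.5] [511.1 -46.2  82.1]
[-63.7 -62.8 -53.6 -28.5 -28.2] [76.6 82.6 86.7]
fin [ 555.5 -153.1  120.2] [ 549.9 -160.3  114.5] [ 560.8 -143.9  124.2] ((555.5247802734375, -151.93692016601562), (15.839776992797852, 10.315179824829102), 85.13427734375)
-175 531.7300075664047 750.5743930460596 ; -150 533.5672584245327 751.3991885486917 ; -125 532.0360194046847 749.8988569466571 ; 50 536.3686259314514 816.7291508907406 ; 75 538.3419919456078 817.4650993592984 ; 95 539.5426299399901 816.9420219738724 ; 
560 -196.0636276969176 108.1996182571412 ; 620 -198.83795553135053 98.45940218022054 ; 680 -199.81199748034578 104.26262766384491 ; 730 -198.5901860521925 100.19869658674122 ;
```

View pics/top0c.png

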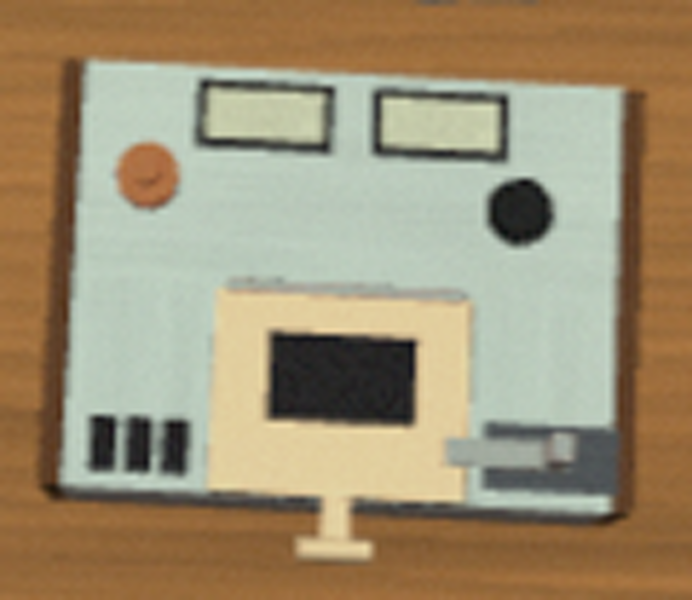

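Top-camera estimates: deck yaw is about −0.018 rad, the fin is at (554.8,−147.2) and the pull at (506,−39). I'll push the fin to its stop with closed fingers, under a force guard.

```bash
cat >> h.py <<'E'
from workcell import *
th=-0.018
dx=np.array([np.cos(th),np.sin(th),0]); dy=np.array([-np.sin(th),np.cos(th),0])
R=np.column_stack([-dx,dy,[0,0,-1.]])
def st(m=""):
    s=read_state(); print(m,"t%.2f"%s["time"],"tcp",np.round(s["eef_pos"],1),"F",np.round(s["ft_force"],1),"gap %.1f gf %.1f"%(s["finger_gap"],s["gripper_force"])); return s
fin=np.array([554.8,-147.3,111.]); pull=np.array([506.5,-39.2,78.])
E
python3 - <<'E'
from h import *
a=fin+dy*34; a[2]=102
up=a+[0,0,90]
for p in (up,a,a-dy*60,pull+[0,0,80],pull+[0,0,-16]): print(inverse_kinematics(p,R) is not None,end=' ')
clamp(); movep(up,R); st("up")
movel(a,max_speed=120); st("down")
c=camera("top"); cv2.imwrite("pics/pre.png",cv2.resize(c["image"][108:212,208:328],None,fx=5,fy=5))
print(movel(a-dy*22,max_speed=50,guard=25)); st("near end")
print(movel(a-dy*70,max_speed=30,guard=15)); st("stop")
E
```

```text
True True True True True up t3.57 tcp [ 555.6 -112.5  191.9] F [ 0.5  0.1 -0.6] gap 0.2 gf 0.0
down t4.47 tcp [ 555.8 -113.4  102.6] F [ 0.8  0.3 -0. ] gap 0.0 gf 0.0
False
near end t5.11 tcp [ 555.  -135.4  102. ] F [ 0.2  0.5 -0.5] gap -0.2 gf 0.0
False
stop t6.86 tcp [ 554.2 -183.1  102. ] F [0.6 0.5 0.5] gap 0.1 gf 0.0
```

```bash
python3 - <<'E'
from h import *
c=camera("top"); d=camera("side")
A=cv2.resize(c["image"][150:212,258:338],None,fx=5,fy=5); B=cv2.resize(d["image"][165:248,240:330],None,fx=4.44,fy=4.44)
A=cv2.copyMakeBorder(A,0,B.shape[0]-A.shape[0],0,0,0) if A.shape[0]<B.shape[0] else A
cv2.imwrite("pics/post.png",np.hstack([A,B])); print(A.shape,B.shape)
E
```

```text
(369, 400, 3) (369, 400, 3)
```

View pics/post.png

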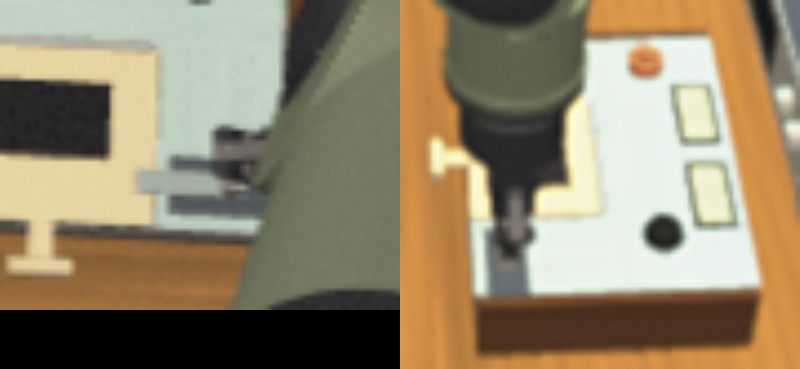

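The bolt nose at crop (137,180) still overlaps the door, so the bolt has not moved even though the TCP travelled past it. I'll project the TCP into both images.

```bash
python3 - <<'E'
from h import *
s=st(); print(np.round(s["tool_rot"],3).tolist())
def proj(c,p):
    q=np.linalg.inv(c["cam_to_world"])@np.r_[p,1]; return (int(c["cx"]-c["fx"]*q[0]/q[2]),int(c["cy"]+c["fy"]*q[1]/q[2]))
out=[]
for n in("top","side"):
    c=camera(n); P=cloud(c); 
    img=cv2.resize(c["image"],None,fx=4,fy=4,interpolation=cv2.INTER_CUBIC)
    for p,col in((s["eef_pos"],(0,0,255)),(fin,(0,255,0)),(np.array(s["eef_pos"])+[0,0,73],(255,0,0))):
        u,v=proj(c,p); print(n,u,v); cv2.circle(img,(4*u+2,4*v+2),3,col,-1)
    u,v=proj(c,fin); out.append(img[4*v-200:4*v+200,4*u-200:4*u+200])
    Q=P[v-25:v+25,u-25:u+25].reshape(-1,3); f=Q[(Q[:,2]>98)&(Q[:,2]<128)&(abs(Q[:,0]-555)<40)]; print(len(f),f[::max(1,len(f)//14)].round(0).tolist())
cv2.imwrite("pics/chk.png",np.hstack(out))
E
```

```text
t6.96 tcp [ 554.2 -183.2  102. ] F [0.3 0.2 0.3] gap -0.2 gf 0.0
[[-1.0, 0.018, -0.0], [0.018, 1.0, 0.0], [0.0, 0.0, -1.0]]
top 316 186
top 304 185
top 321 183
12 [[555.0, -141.0, 108.0], [553.0, -141.0, 124.0], [551.0, -141.0, 111.0], [550.0, -142.0, 121.0], [550.0, -144.0, 124.0], [550.0, -147.0, 125.0], [550.0, -153.0, 122.0], [550.0, -142.0, 102.0], [549.0, -143.0, 111.0], [549.0, -146.0, 113.0], [549.0, -149.0, 110.0], [549.0, -152.0, 111.0]]
side 263 226
side 263 216
side 264 212
1 [[564.0, -190.0, 127.0]]
```

View pics/chk.png

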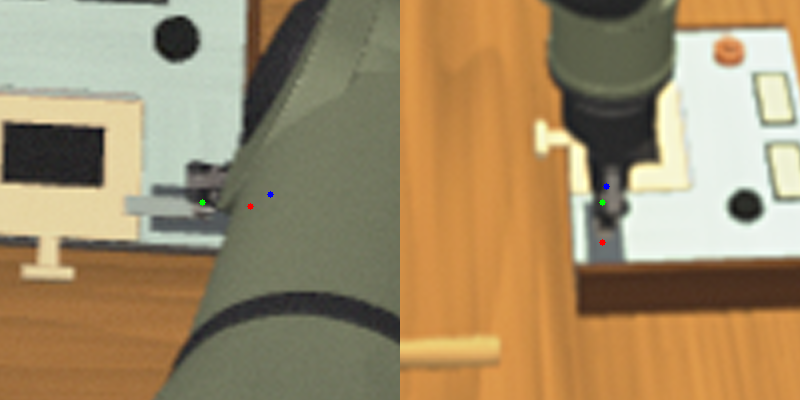

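View pics/pre.png

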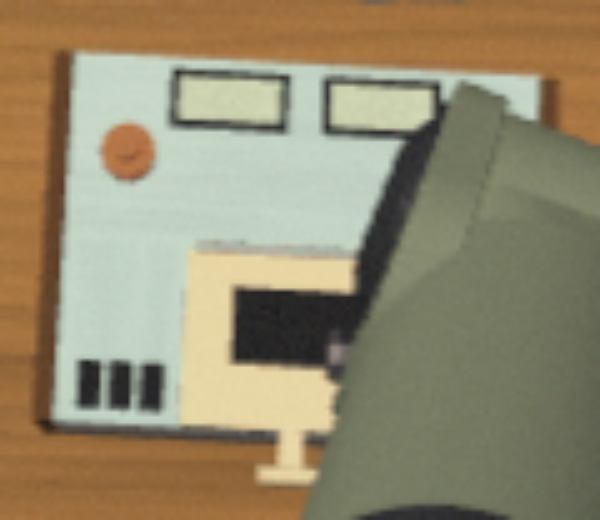

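```bash
python3 - <<'E'
from h import *
c=camera("side"); P=cloud(c)
np.set_printoptions(linewidth=200,suppress=True)
for v in range(202,232): print(v,' '.join("%d,%d,%d"%tuple(P[v,u]) if np.isfinite(P[v,u,0]) else "-" for u in range(258,271,2)))
b=c["image"][190:240,240:290]; cv2.imwrite("pics/z.png",cv2.resize(b,(600,600),interpolation=cv2.INTER_NEAREST))
E
```

```text
202 531,-212,259 536,-217,264 542,-222,270 548,-220,266 554,-219,265 560,-220,266 566,-219,264
203 544,-56,78 537,-213,255 542,-217,259 548,-222,264 554,-222,264 560,-220,262 566,-218,259
204 543,-60,76 538,-199,234 542,-218,256 548,-218,256 554,-221,258 560,-222,259 566,-219,255
205 542,-73,86 538,-200,232 543,-211,244 548,-223,256 554,-221,254 560,-220,253 569,-203,232
206 542,-73,80 538,-200,227 543,-214,242 548,-220,248 554,-219,247 560,-221,249 569,-202,227
207 542,-76,79 538,-200,222 543,-216,240 548,-222,246 554,-221,245 560,-221,245 569,-202,221
208 542,-80,77 538,-203,220 543,-217,236 548,-223,242 554,-221,239 560,-221,240 569,-203,218
209 541,-86,79 538,-202,214 542,-219,234 548,-223,238 554,-223,237 560,-223,237 569,-201,211
210 541,-90,78 538,-200,207 543,-216,226 548,-227,238 554,-224,235 560,-227,237 570,-201,206
211 541,-95,78 538,-201,203 544,-208,211 548,-228,234 554,-227,233 560,-226,232 570,-201,202
212 540,-100,79 538,-200,198 545,-201,198 550,-210,209 554,-226,227 564,-200,196 570,-201,196
213 540,-103,77 539,-197,189 545,-198,189 551,-198,190 554,-231,228 564,-1
[... 941 characters left out ...]
 537,-152,77 543,-155,80 550,-159,84 557,-158,83 564,-155,78 572,-152,73 578,-155,76
225 537,-152,71 543,-156,75 550,-156,75 557,-158,77 564,-160,79 571,-157,74 578,-159,76
226 536,-160,75 543,-162,78 550,-159,73 557,-163,78 563,-164,78 571,-159,72 577,-164,77
227 536,-164,75 543,-165,76 550,-164,74 556,-167,77 564,-162,71 570,-169,78 577,-167,75
228 535,-170,77 542,-170,76 549,-172,79 556,-171,76 563,-169,74 569,-173,78 577,-171,74
229 535,-173,75 542,-174,76 549,-175,77 556,-175,76 563,-173,73 569,-175,75 576,-175,75
230 535,-174,71 541,-179,77 548,-179,76 555,-178,75 562,-183,80 569,-179,75 576,-178,72
231 534,-183,77 541,-183,76 548,-183,77 555,-184,76 562,-182,74 569,-182,74 576,-183,74
```

View pics/z.png

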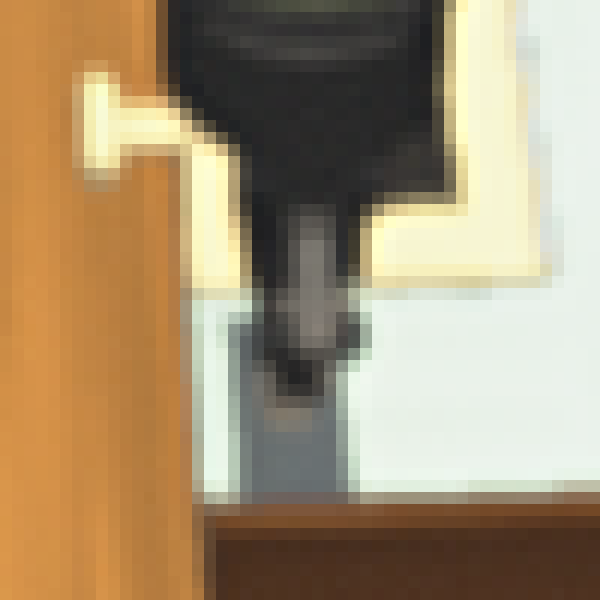

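The side range shows the fingertips ending near z≈122 with the TCP reported at 102. The real tips are about 20 mm short of the TCP and went over the fin (top at 122). The bolt hasn't moved, so I'll retry lower with a guarded descent.

```bash
python3 - <<'E'
from h import *
a=fin+dy*34; a[2]=82
s=st(); p=np.array(s["eef_pos"])+[0,0,30]; movel(p); q=a.copy(); q[2]=132; movel(q,max_speed=200); st("back")
print(movel(a+[0,0,18],max_speed=80)); 
print(movel(a,max_speed=30,guard=6)); s=st("down")
b=np.array(s["eef_pos"]); 
if b[2]<95:
    print(movel(b-dy*75,max_speed=30,guard=12)); st("stop")
E
```

```text
t7.11 tcp [ 554.2 -183.2  102. ] F [-0.6  0.  -0.7] gap 0.0 gf 0.0
back t7.96 tcp [ 555.2 -112.7  131.5] F [-0.4 -1.2  0.7] gap -0.0 gf 0.0
False
False
down t9.26 tcp [ 555.4 -113.4   82.1] F [0.1 0.2 0.2] gap 0.0 gf 0.0
True
stop t10.71 tcp [ 554.6 -155.    81.7] F [0.6 6.7 4.6] gap -0.0 gf 2.8
```

```bash
python3 - <<'E'
from h import *
s=st(); b=np.array(s["eef_pos"])
print(movel(b-dy*12,max_speed=15,guard=20)); s=st("push2"); b=np.array(s["eef_pos"])
movel(b+dy*12,max_speed=80); movel(b+dy*12+[0,0,60],max_speed=150)
movel(pull+[-60,20,120],max_speed=250); st()
c=camera("top"); P=cloud(c); Q=P[150:212,258:338].reshape(-1,3)
f=Q[(Q[:,2]>108)&(Q[:,2]<135)&(abs(Q[:,0]-555)<15)&(abs(Q[:,1]+170)<40)]; print(len(f),f.mean(0),f.min(0),f.max(0))
cv2.imwrite("pics/b.png",cv2.resize(c["image"][140:212,218:338],None,fx=5,fy=5))
E
```

```text
t10.71 tcp [ 554.6 -155.    81.7] F [0.6 6.7 4.6] gap -0.0 gf 2.8
True
push2 t11.14 tcp [ 554.6 -154.9   81.4] F [-1.   7.7  5.8] gap -0.0 gf 3.5
 t12.84 tcp [446.9 -19.7 197.6] F [ 0.1 -0.4 -1. ] gap -0.0 gf 0.0
25 [ 553.66518497 -169.71219961  121.5707679 ] [ 547.74135266 -175.1168032   109.34083178] [ 560.00622796 -164.67147282  126.01329846]
```

View pics/b.png

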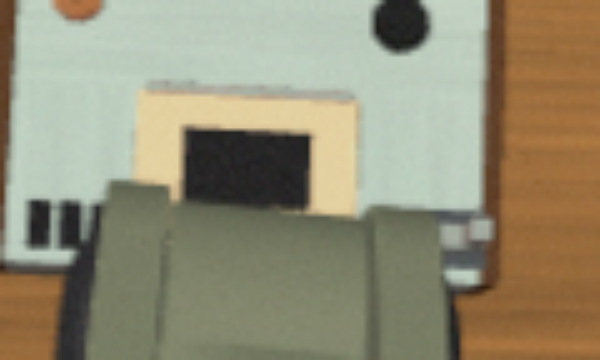

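The fin moved from y −147.2 to −170, about 23 mm. The nose now clears the door edge by about 12 mm and it pushes against a hard stop. The bolt started about 9 mm unlocked, since the nose was only 11 mm over the door, so it is now at 0.032. Next is the pull, allowing for the 20 mm tip shortfall.

```bash
python3 - <<'E'
from h import *
open_gripper(); movel(pull+[0,0,60],max_speed=200)
t=pull.copy(); t[2]=42
print(movel(t,max_speed=80,guard=6)); st("down")
c=camera("side"); P=cloud(c); v,u=np.mgrid[0:384,0:512]
Q=P.reshape(-1,3); f=Q[(abs(Q[:,0]-506)<18)&(abs(Q[:,1]+95)<15)&(Q[:,2]>20)&(Q[:,2]<130)]; print(len(f),f[np.argsort(f[:,2])][:12].round(0).tolist())
cv2.imwrite("pics/p1.png",cv2.resize(c["image"][160:240,215:315],None,fx=7,fy=7))
E
```

```text
False
down t15.61 tcp [506.8 -39.2  42.4] F [-0.9  0.5  0.8] gap 85.0 gf 0.0
20 [[502.0, -88.0, 79.0], [517.0, -89.0, 84.0], [499.0, -91.0, 88.0], [506.0, -93.0, 89.0], [517.0, -90.0, 91.0], [502.0, -94.0, 91.0], [499.0, -90.0, 92.0], [509.0, -97.0, 94.0], [499.0, -88.0, 95.0], [513.0, -100.0, 97.0], [513.0, -95.0, 97.0], [502.0, -95.0, 98.0]]
```

View pics/p1.png

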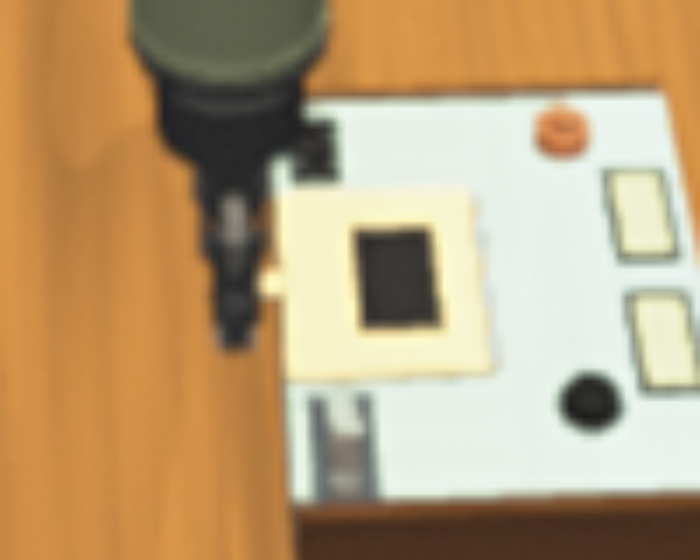

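The fingers straddle the pull with open tips at z≈77, which fits the 20 mm shortfall. Clamping slightly lower.

```bash
python3 - <<'E'
from h import *
t=pull.copy(); t[2]=39; movel(t,max_speed=60); clamp(); s=st("clamped"); wait(0.2); st()
if 33<s["finger_gap"]<40:
    p0=np.array(s["eef_pos"])
    for k in (4,8):
        a=np.radians(k); movel(p0+131*(dx*(1-np.cos(a))+np.array([0,0,np.sin(a)])),max_speed=40); st(k)
    np.save("p0.npy",p0)
E
```

```text
clamped t16.43 tcp [506.4 -41.2  39.2] F [ -1.9 -12.8   2.2] gap 33.9 gf 59.4
 t16.62 tcp [506.4 -41.3  39.1] F [ -1.5 -12.6   2.1] gap 33.9 gf 59.4
4 t17.02 tcp [506.6 -41.6  48.2] F [-0.3 -5.9 -2.8] gap 34.2 gf 59.9
8 t17.39 tcp [507.6 -41.7  57.2] F [ 0.8 -4.7 -4.1] gap 33.9 gf 60.0
```

```bash
python3 - <<'E'
from h import *
p0=np.load("p0.npy")
for k in (14,20,26,32,38,42,45):
    a=np.radians(k); movel(p0+131*(dx*(1-np.cos(a))+np.array([0,0,np.sin(a)])),max_speed=50); st(k)
wait(0.3); st()
np.set_printoptions(precision=1,suppress=True)
for n in("top","side"):
    c=camera(n); P=cloud(c).reshape(-1,3); im=c["image"].reshape(-1,3).astype(int)
    m=(P[:,2]>95)&(P[:,2]<175)&(P[:,0]>530)&(P[:,0]<640)&(P[:,1]>-110)&(P[:,1]<30)&(im[:,2]>170)&(im[:,1]>150)
    Q=P[m]; print(n,len(Q))
    if len(Q)>20:
        l=(Q-[0,0,0])@dx; f=np.polyfit(l,Q[:,2],1); print("slope deg",np.degrees(np.arctan(-f[0])),"resid",np.std(Q[:,2]-np.polyval(f,l))); u=np.linalg.svd(np.c_[l,Q[:,2]]-np.c_[l,Q[:,2]].mean(0))[2][0]; print("tls",np.degrees(np.arctan2(abs(u[1]),abs(u[0]))))
        print("z at l=600",np.polyval(f,600))
    np.savez(n+"1.npz",**c)
    if n=="side": cv2.imwrite("pics/f.png",cv2.resize(c["image"][130:250,215:335],None,fx=5,fy=5))
E
```

```text
14 t17.82 tcp [510.7 -41.8  70.8] F [ 3.5 -5.8 -4.7] gap 33.5 gf 60.0
20 t18.24 tcp [514.9 -41.9  83.9] F [ 4.1 -6.1 -5.6] gap 34.1 gf 60.1
26 t18.67 tcp [520.2 -42.   96.5] F [ 4.1 -6.  -7. ] gap 34.3 gf 60.2
32 t19.09 tcp [526.7 -42.1 108.4] F [ 4.2 -6.2 -6.9] gap 34.0 gf 60.2
38 t19.52 tcp [534.5 -42.3 119.5] F [ 3.7 -6.7 -7.5] gap 34.0 gf 60.3
42 t19.85 tcp [540.  -42.4 126.4] F [ 1.9 -5.8 -7.5] gap 34.2 gf 60.6
45 t20.13 tcp [544.7 -42.5 131.4] F [ 1.8 -6.2 -6.2] gap 34.3 gf 60.6
 t20.43 tcp [544.5 -42.5 131.2] F [ 1.7 -5.1 -6.3] gap 34.1 gf 60.6
top 0
side 304
slope deg 41.2686385617332 resid 2.227076212358076
tls 41.518560532168216
z at l=600 118.15265480862263
```

View pics/f.png

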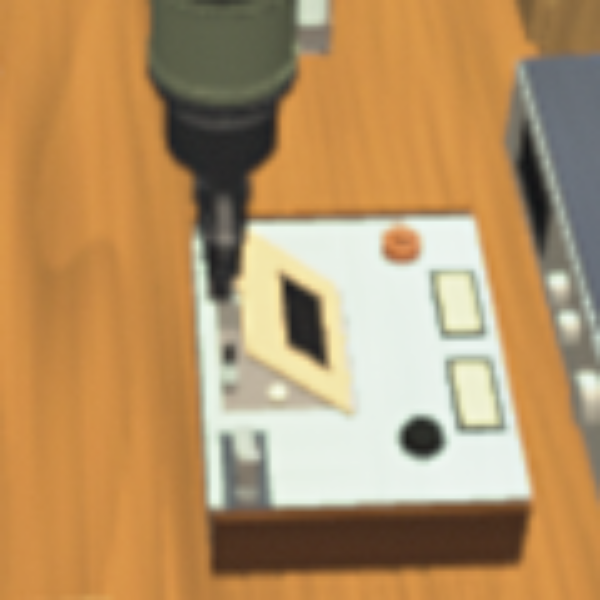

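```bash
python3 - <<'E'
from h import *
c=np.load("side1.npz"); P=cloud(c)
def plane(poly):
    m=np.zeros((384,512),np.uint8); cv2.fillPoly(m,[(np.array(poly)/5+[215,130]).round().astype(int)],1)
    Q=P[m>0]; Q=Q[np.isfinite(Q[:,0])]
    for _ in range(5):
        w=np.linalg.svd(Q-Q.mean(0),full_matrices=False)[2][2]; r=(Q-Q.mean(0))@w; mu=Q.mean(0); Q=Q[abs(r)<2.5*r.std()]
    w*=np.sign(w[2]); print(len(Q),mu.round(1),w.round(3),r.std().round(2)); return w,mu
d,mu=plane([(258,257),(332,302),(340,385),(258,342)])
k,_=plane([(355,225),(375,225),(370,390),(360,390)]); 
k,_=plane([(290,430),(500,450),(515,490),(290,495)])
print("angle",np.degrees(np.arccos(d@[0,0,1])),"vs deck",np.degrees(np.arccos(d@k)), "tilt about dy",np.degrees(np.arctan2(-d@dx,d[2])))
E
```

```text
274 [603.9 -50.2 114.3] [ 0.674 -0.013  0.738] 1.22
134 [662.9   9.4  74.5] [0.009 0.009 1.   ] 2.04
480 [ 657.7 -156.4   74.8] [-0.001  0.011  1.   ] 2.05
angle 42.40538871687349 vs deck 42.471666102283265 tilt about dy -42.40537318889931
```

```bash
python3 - <<'E'
from h import *
C=[camera("side") for _ in range(16)]
z=np.stack([c["range_z"] for c in C]); z[z==0]=np.nan
print("per-pixel temporal std",np.nanmedian(np.nanstd(z,0)))
c=dict(C[0]); c["range_z"]=np.nan_to_num(np.nanmedian(z,0)); c["image"]=np.mean([k["image"] for k in C],0).astype(np.uint8); np.savez("side2.npz",**c); P=cloud(c)
def plane(poly,P=P,off=True):
    m=np.zeros((384,512),np.uint8); pp=np.array(poly)/5+[215,130] if off else np.array(poly); cv2.fillPoly(m,[pp.round().astype(int)],1)
    Q=P[m>0]; Q=Q[np.isfinite(Q[:,0])]
    w=np.linalg.svd(Q-Q.mean(0),full_matrices=False)[2][2]; r=(Q-Q.mean(0))@w; w*=np.sign(w[2])
    print(len(Q),Q.mean(0).round(1),w.round(3),"std %.2f"%r.std(),"pitch %.2f"%np.degrees(np.arctan2(w@dx,w[2])))
plane([(258,257),(332,302),(340,385),(258,342)])
plane([(264,265),(327,304),(333,375),(264,338)])
plane([(285,280),(330,304),(337,380),(285,355)])
plane([(290,430),(500,450),(515,490),(290,495)])
# shut door, side0: door corners approx from hinge geometry
P0=cloud(np.load("side0.npz")); Q=P0.reshape(-1,3)
l=(Q-pull)@dx; t=(Q-pull)@dy
m=(l>32)&(l<124)&(abs(t)<55)&(t>-30)&(abs(Q[:,2]-81)<12); A=np.c_[l[m],t[m],np.ones(m.sum())]; s=np.linalg.lstsq(A,Q[m,2],rcond=None)[0]; print("shut",m.sum(),s.round(4),np.degrees(s[0]))
st()
E
```

```text
per-pixel temporal std 2.7754831
279 [603.6 -50.  114.4] [ 0.674 -0.017  0.739] std 0.53 pitch 42.37
206 [603.2 -51.1 114.9] [ 0.672 -0.017  0.74 ] std 0.52 pitch 42.27
163 [612.  -53.1 106.9] [ 0.683 -0.019  0.73 ] std 0.48 pitch 43.10
509 [ 658.4 -155.9   75.3] [-0.007 -0.022  1.   ] std 2.10 pitch -0.40
shut 416 [ 6.60000e-03 -4.70000e-03  8.05375e+01] 0.3787325517341316
 t21.33 tcp [544.5 -42.5 131.2] F [ 1.7 -5.3 -5.1] gap 33.7 gf 60.6
```

The averaged range fit puts the door at about 42.8–43.5°, correcting for the −0.4° bias the flat deck shows. I'll nudge it up about 1.7° and re-check.

```bash
python3 - <<'E'
from h import *
p=np.array(read_state()["eef_pos"]); a0,a1=np.radians([44.0,45.7])
movel(p+131*(dx*(np.cos(a0)-np.cos(a1))+np.array([0,0,np.sin(a1)-np.sin(a0)])),max_speed=20); wait(0.3); st()
C=[camera("side") for _ in range(16)]
z=np.stack([c["range_z"] for c in C]); z[z==0]=np.nan
c=dict(C[0]); c["range_z"]=np.nan_to_num(np.nanmedian(z,0)); P=cloud(c)
for poly in ([(258,257),(332,302),(340,385),(258,342)],[(264,265),(327,304),(333,375),(264,338)],[(285,280),(330,304),(337,380),(285,355)]):
    m=np.zeros((384,512),np.uint8); cv2.fillPoly(m,[(np.array(poly)/5+[215,130]).round().astype(int)],1)
    Q=P[m>0]; Q=Q[np.isfinite(Q[:,0])]; w=np.linalg.svd(Q-Q.mean(0),full_matrices=False)[2][2]; w*=np.sign(w[2])
    print(Q.mean(0).round(1),"pitch %.2f"%np.degrees(np.arctan2(w@dx,w[2])))
Q=P.reshape(-1,3); f=Q[(Q[:,2]>112)&(Q[:,2]<135)&(abs(Q[:,0]-555)<12)&(abs(Q[:,1]+170)<25)]; print("fin",len(f),f.mean(0).round(1))
E
```

```text
t21.95 tcp [547.3 -42.7 133.9] F [ 1.3 -4.8 -6.9] gap 33.9 gf 60.6
[603.4 -51.9 116.4] pitch 43.95
[602.9 -53.  116.9] pitch 43.76
[611.7 -54.5 108.5] pitch 44.63
fin 16 [ 556.7 -177.8  120.6]
```

```bash
python3 -c "
from h import *
wait(0.3); st(); print(finish_job())"
```

```text
t23.05 tcp [547.3 -42.7 133.9] F [ 2.4 -4.9 -7. ] gap 34.2 gf 60.6
the job is handed in; nothing more can be done
None
```

I handed the job in at 23 s: the bolt was pushed against its right-hand stop while the door was shut, then the door was lifted to about 45° (side camera, about 44.4–45° after correction) and is still held by its pull; my first bolt push passed over the fin without touching it, and I did not recheck the bystanders at the end.

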